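# Lever the stuck lid off its seat on the staining drum

### The arm

A 6-joint arm with a two-finger parallel gripper is mounted at the origin on the work surface. World frame = base frame: x ahead of the robot, y to its left, z up, the work surface at z = 0. Lengths are in m, angles in rad, forces in N, time in s.
With the tool pointing down it reaches from about 0.25 to 0.725 m from the base axis. Payload 9.7 kg.
Tool frame: the origin (TCP) lies on the mounting face of the last link; the fingertips stand 173 mm ahead of it and the grasp point (between the pads) lies 155 mm ahead of it; z points along the fingers, y is the direction in which the jaws open and shut (so a half turn about z gives the same grasp; the last joint's range is limited). The gripper opens to 85 mm and grips with 20 to 120 N. Pads are 22 mm wide; open, the fingers measure 114 mm over their backs; the gripper's body (76 mm by 85 mm) begins 54 mm behind the grasp point. The pads swing forward as they close: fully open they stand 13 mm farther back than shut.
Start: joints at [-1.222, 0.087, 0.176, 1.66, 0, 1.571], TCP at [0.188, -0.517, 0.405] pointing down, gripper open.
Joint ranges: [-3.13, 3.13], [-0.85, 1.81], [-1.15, 1.24], [-2.2, 2.28], [-1.44, 1.52], [-3.14, 3.14]. Speed limits (rad/s): [2.22, 2.22, 2.57, 3.14, 3.14, 3.14].

### API

Orientations are given as a rotation vector (axis times angle).
In Python, from station import robot, cams, nets gives the robot as it stands.
- The arm moves only by the tool carry_out, never from a script. Its argument "deltas" is a list of rows, each a list of 5 numbers: the shift along the tool's x, y, z in mm, then the turn about the tool's z in rad, then the finger opening in mm, from 0 to 85.4. A call has exactly 8 rows; each row is the pose to reach, as a shift and turn from the pose measured when the call began, along the tool's axes at that moment; what a row does not reach only later rows make up. A row lasts 1/12 s, in which the tool goes at most 41.7 mm and 7.16 degrees, less where a joint would pass 70% of its speed; a pose out of reach is approached as far as the arm can. A call with a gripper value outside its range is refused whole. The fingers move at their own pace and stop on an object; the grip force is fixed at half the most. Time passes only in rows, so rows that repeat a pose let the fingers close, or fill a call up. It gives the time, the measured TCP pose, the force and the opening at its end, in the units of the state.
- robot.read_state(): the state, without advancing time (a new reading comes with each control period).
- cams.capture(name): name is "side" or "top"; returns (picture, depth): 480x640x3 uint8, red, green, blue; 480x640 float32, m along the optical axis (not along the pixel's ray), 0 where there is no reading.
- cams.camera_params(name): a dict with "vertical_fov" (degrees; the focal length in pixels is half the picture's height over the tangent of half this angle, whatever the lens; pixels are square), "cx", "cy" (the principal point, pixels), "k1" (the pictures are not rectified: a ray, as slopes to the right and down, at radius r is drawn at 1 + k1 r^2 times it, then the intrinsics apply), "eye" and "rotation" of the camera in the world. Camera axes: x right, y down, z forward; pixel columns grow to the right and rows downward; lengths in m; the calibration is good to about 2 mm. A picture is of the moment at which its call begins. camera_params takes no time and is no camera call.
- robot.finish_job(): hands the job in, once; it reports no verdict.
Trained networks look in the newest picture that a camera, given by its name, has taken for a name from the list of things; names that differ only in an ending like _2 or _b are one class to them, and where a whole thing is asked for, a point or a joint stands for the part that bears it (a point fixed in the world has none). Each returns a list of dicts, best first, with "conf" (0 to 1); they miss things now and then, are a little off and sometimes report something else, mostly with a low value. They report only what shows in the picture. A call takes as long as a camera call. They do not tell look-alikes from the thing itself.
- nets.find_in(name, camera): "centre" ([column, row] in pixels, amid what is visible of it).
- nets.trace(name, camera): "pixels" (480x640 bool, what is visible of it) and "centre" ([column, row] in pixels, amid what is visible of it).
- nets.spot_point(name, camera): "centre" ([column, row] in pixels: a listed point, or the origin of a listed thing).
The state is a dict: "time": time; "joint_positions": joint angles; "qd": joint speeds; "tau": joint torques, N m; "ee_pos": TCP position; "orientation": TCP orientation; "wrist_force": force on the tool from outside, world axes, zero at the start; "ft_torque": the same for the moment, N m; "finger_gap": opening from 0.0 (shut) to 1.0 (fully open).
Only numpy, scipy, OpenCV 4.12 (cv2) and the standard library are available. Lean on these libraries where they do the work, as an engineer would, in place of code of your own. Each camera call takes 0.05 s, during which the arm holds its last target.

### The job

The lid of the low, wide steel staining drum has stuck tight. Take the pry bar, put the tip of its blade under the lid's overhanging edge and, with the blade bearing on the drum's rolled rim, lever the lid up by at least 5 mm; do it with the bar only, keeping the gripper off the drum and its lid. Then set the bar down flat on the bench, clear of the drum, and leave the tall pot, the bottle and the spatula where they are.

Things in the scene. Friction and masses are not known exactly. Their poses are not given: they have to be found in the camera images.
- bar: Pry bar lying flat on the bench, 250 mm long, 0.22 kg (varies by a fifth). Origin at the middle of its length, on its flat underside; its x axis runs along the bar to the blade's tip, z is up out of its top. Handle: black, from x = -125 to -15 mm, 24 mm wide, 24 mm high. Blade: steel, from x = -15 to +125 mm, 22 mm wide, 6 mm thick. The undersides of handle and blade are flush. The centre of mass lies about 25 mm behind the origin, in the handle.
- bar_tip (a point): End of the pry bar's blade, at the middle of its width and thickness (x = +125 mm, 3 mm above the underside).
- drum: Low wide round steel drum, fixed to the bench. Origin at the centre of its underside, on the bench; z up. Foot plate 208 mm across and 4 mm thick; body 168 mm across; flat top deck at height 88 mm. Round, so the bar may come from any side.
- rim: Rolled rim of the drum, the fulcrum: a round ring of 10 mm bar, mean radius 80 mm about the drum's axis, its crest at height 95 mm. Its origin and axes are those of the drum (origin at bench height).
- lid (a joint): Upward travel of the drum's lid in m: 0 fully seated, at most 0.03. It slides straight up, needs about 18 N of lift and stays at the height to which it was raised. The lid is a mushroom: a disc 100 mm across and 8 mm thick (with a 3 mm step, 72 mm across, on top), on a neck 56 mm across, coaxial with the drum.
- lid_under (a point): Centre of the flat underside of the lid's disc, on the drum's axis, at height 110 mm when seated; so the gap between the rim's crest and the disc is 15 mm high. Moves up with the lid.
- tall_pot: Bystander: tall narrow steel pot, 96 mm across, 154 mm high with its small lid, standing on the bench. Origin at the centre of its underside. It stands on one side of the pry bar and the drum on the other; the sides change.
- bottle: Bystander: amber bottle with white cap, 52 mm across, 120 mm high, standing. Origin at the centre of its underside.
- spatula: Bystander: spatula with a wooden handle, 180 mm long, lying on the bench along its own x. Too weak for prying.
Things that resemble listed ones, but are neither listed nor needed, are in the scene too. Leave any green or orange look-alike of the drum alone.

How it is judged:
On the way, in this order (a step that is already met when the one before it is completed fails the run):
1. the blade's tip is under the disc of the lid, which is still down (horizontal distance between bar_tip and lid_under below 0.05 m and z of bar_tip in the frame of lid_under below 0 m and height (world z) of bar_tip above 0.085 m and value of joint lid below 0.003 m), for 0.1 s.
2. the lid has been levered up by 5 mm while the bar bears on the drum's rim (value of joint lid above 0.005 m and horizontal distance between bar_tip and lid_under below 0.055 m and contact force between bar and rim above 2 N), for 0.1 s.
3. the bar has been brought down to the bench (underside within 20 mm of it) in the fingers, not dropped (height (world z) of bar below 0.02 m and angle between bar's own z axis and vertical below 0.26 rad and contact force between the fingers and bar above 0.5 N).
At the end, for the whole second after the job is handed in: The lid stays raised by at least 4.5 mm; the bar is released and at rest flat on the bench (underside within 8 mm of it, tilt under 0.1 rad), not touching the drum (value of joint lid above 0.0045 m and height (world z) of bar below 0.008 m and angle between bar's own z axis and vertical below 0.1 rad and contact force between bar and drum below 0.1 N and linear speed of bar below 0.02 m/s).
It fails at once if the gripper's fingers or the arm press on the drum or its lid (over 2 N) (contact force between any of the fingers, the arm and drum above 2 N).
It fails at once if the tall pot, the bottle or the spatula is moved by over 20 mm (distance of any of tall_pot, bottle, spatula from where it was at the start of the episode above 0.02 m).
It also fails if it takes over 58 s, if anything falls off the work surface, if the arm or the gripper's body presses on something with over 40 N, if the wrist force passes 120 N, or if a joint passes its speed limit or range.

## Working session

There is one attempt and no reset: what is moved stays moved. The work goes in short steps, Python scripts to look and compute and a tool call to move; the robot and the scene stay as the last step left them, time stands still between calls to the robot, and variables do not carry over. Pictures are saved under pics/ and viewed, and the job is handed in when it is done.

Besides the shell and the picture viewer there is one more tool, called after "Call:" as name(argument=value, ...), one argument or row to a line, values as JSON. carry_out: Moves the arm, as the interface text tells. Its arguments: {"type":"object","properties":{"deltas":{"type":"array","items":{"type":"array","items":{"type":"number"}}}},"required":["deltas"]}

```bash
ls; mkdir -p pics
cat > h.py <<'E'
import numpy as np, cv2
from station import robot, cams, nets
def save(name, fn):
    im,d=cams.capture(name); cv2.imwrite('pics/'+fn,im[:,:,::-1]); np.save('pics/'+fn+'.npy',d); return im,d
def K(name):
    p=cams.camera_params(name); f=240/np.tan(np.radians(p['vertical_fov'])/2); return p,f
def ray(name,u,v):
    p,f=K(name); xd=(u-p['cx'])/f; yd=(v-p['cy'])/f; x,y=xd,yd
    for _ in range(20):
        s=1+p['k1']*(x*x+y*y); x,y=xd/s,yd/s
    return np.array(p['eye']),np.array(p['rotation'])@np.array([x,y,1.])
def at_z(name,u,v,z):
    e,r=ray(name,u,v); return e+r*(z-e[2])/r[2]
def at_d(name,u,v,d):
    e,r=ray(name,u,v); return e+r*d
def proj(name,P):
    p,f=K(name); c=np.array(p['rotation']).T@(np.array(P)-np.array(p['eye'])); x,y=c[0]/c[2],c[1]/c[2]
    s=1+p['k1']*(x*x+y*y); return np.array([p['cx']+f*x*s,p['cy']+f*y*s])
E
python3 - <<'E'
from h import *
for n in('top','side'):
    print(n,cams.camera_params(n)); save(n,n+'0.png')
    for t in ('bar','drum','tall_pot','bottle','spatula','lid'):
        try: print(t,[(np.round(a['centre']).tolist(),round(a['conf'],2)) for a in nets.find_in(t,n)])
        except Exception as e: print(t,e)
print(robot.read_state())
E
```

```text
pics
top {'vertical_fov': 47.1349206694613, 'cx': 314.7358625368702, 'cy': 234.57302022853625, 'k1': -0.12387924246487125, 'eye': array([0.25253195, 0.13266332, 1.65979231]), 'rotation': array([-2.10312061,  2.15477775, -0.19266201])}
bar [([362.0, 262.0], 0.58)]
drum [([417.0, 315.0], 0.95), ([275.0, 205.0], 0.89), ([146.0, 310.0], 0.84), ([365.0, 163.0], 0.72), ([290.0, 324.0], 0.66)]
tall_pot [([437.0, 195.0], 0.91)]
bottle [([438.0, 198.0], 0.69), ([226.0, 286.0], 0.52)]
spatula [([469.0, 285.0], 0.73)]
lid [([132.0, 311.0], 0.96), ([276.0, 196.0], 0.91), ([370.0, 155.0], 0.87), ([427.0, 312.0], 0.83), ([287.0, 323.0], 0.73)]
side {'vertical_fov': 44.250169081385636, 'cx': 315.77972638661356, 'cy': 244.7765891835014, 'k1': -0.08824600591921665, 'eye': array([ 0.3777147 , -1.16060125,  1.17764337]), 'rotation': array([-2.26791984,  0.15100494, -0.04331753])}
bar [([299.0, 296.0], 0.9)]
drum [([243.0, 346.0], 0.94), ([356.0, 228.0], 0.79), ([234.0, 246.0], 0.77), ([249.0, 170.0], 0.62), ([417.0, 288.0], 0.61)]
tall_pot [([387.0, 338.0], 0.72)]
bottle [([268.0, 207.0], 0.84)]
spatula [([288.0, 407.0], 0.78)]
lid [([232.0, 226.0], 0.82), ([358.0, 205.0], 0.67), ([417.0, 264.0], 0.67), ([245.0, 148.0], 0.63), ([243.0, 323.0], 0.62)]
{'time': 0.7, 'joint_positions': array([-1.22199894e+00,  8.68812784e-02,  1.75901122e-01,  1.65975598e+00,
       -2.00510575e-05,  1.57079742e+00]), 'qd': array([ 0.00094879, -0.00017057,  0.00017886,  0.00028038, -0.00041352,
        0.00063093]), 'tau': array([-2.60577610e-03, -5.19956160e+01,  4.64790237e+01,  9.93297763e-04,
       -2.64747459e-04,  1.37795175e-05]), 'ee_pos': array([ 0.18797182, -0.51688659,  0.40469504]), 'orientation': array([ 3.09387649e+00,  5.45103960e-01, -1.46113684e-05]), 'wrist_force': array([-0.19236194, -0.29042222,  0.81048956]), 'ft_torque': array([ 0.03269952, -0.01584779,  0.00375265]), 'finger_gap': 0.9981643353948202}
```

```bash
sed -i "s/^def K(name):/from scipy.spatial.transform import Rotation as R\ndef K(name):/; s/p=cams.camera_params(name); f=/p=dict(cams.camera_params(name)); p['rotation']=R.from_rotvec(p['rotation']).as_matrix(); f=/" h.py; cat h.py | head -12
```

```text
import numpy as np, cv2
from station import robot, cams, nets
def save(name, fn):
    im,d=cams.capture(name); cv2.imwrite('pics/'+fn,im[:,:,::-1]); np.save('pics/'+fn+'.npy',d); return im,d
from scipy.spatial.transform import Rotation as R
def K(name):
    p=dict(cams.camera_params(name)); p['rotation']=R.from_rotvec(p['rotation']).as_matrix(); f=240/np.tan(np.radians(p['vertical_fov'])/2); return p,f
def ray(name,u,v):
    p,f=K(name); xd=(u-p['cx'])/f; yd=(v-p['cy'])/f; x,y=xd,yd
    for _ in range(20):
        s=1+p['k1']*(x*x+y*y); x,y=xd/s,yd/s
    return np.array(p['eye']),np.array(p['rotation'])@np.array([x,y,1.])
```

View pics/top0.png

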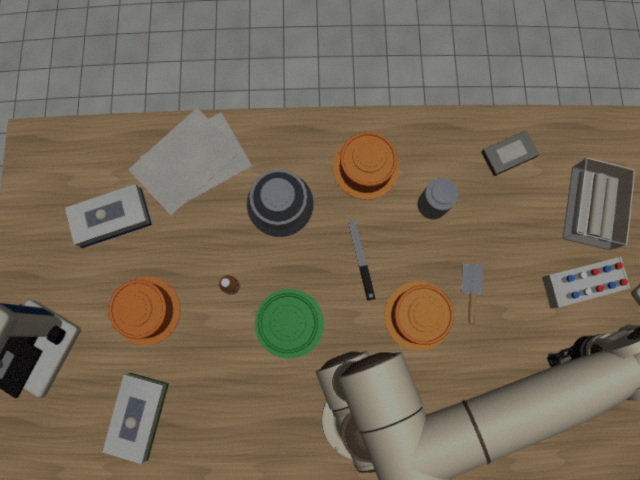

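View pics/side0.png

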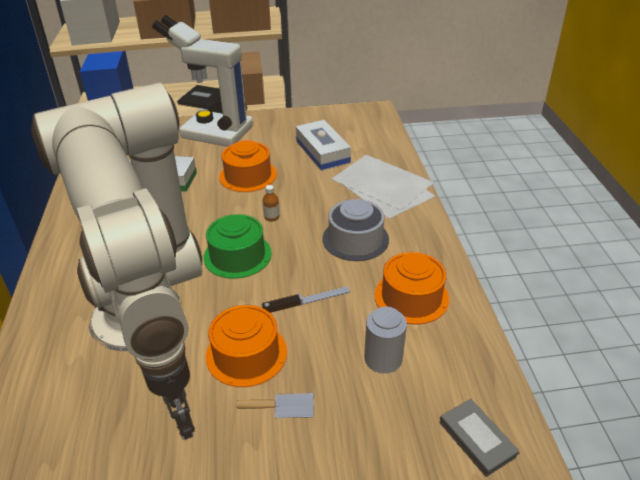

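Run:
```python
from h import *
for n in('top','side'):
    im=cv2.imread(f'pics/{n}0.png'); 
    d=np.load(f'pics/{n}0.png.npy')
    t=nets.trace('bar',n)[0]; m=t['pixels']; print(n,t['conf'],m.sum())
    v,u=np.nonzero(m)
    P=np.array([at_d(n,a,b,d[b,a]) for a,b in zip(u,v) if d[b,a]>0])
    print('z',np.percentile(P[:,2],[5,50,95]))
    c,(w,h),a=cv2.minAreaRect((P[:,:2]*1000).astype(np.float32)); print('rect',c,w,h,a)
    print('mean',P.mean(0)); e=np.linalg.svd(P[:,:2]-P[:,:2].mean(0))[2][0]; s=(P[:,:2]-P[:,:2].mean(0))@e
    print('dir',e,'range',s.min(),s.max(), P[:,:2].mean(0)+e*s.min(),P[:,:2].mean(0)+e*s.max())
    for nm in('bar','bar_tip','lid_under','drum','tall_pot','bottle','spatula'):
        for r in nets.spot_point(nm,n): 
            z={'bar_tip':.003,'lid_under':.11}.get(nm,0); print(nm,np.round(r['centre'],1),round(r['conf'],2),np.round(at_z(n,*r['centre'],z),4))
    # point cloud
    V,U=np.nonzero(d>0); p,f=K(n)
    pts=cv2.undistortPoints(np.stack([U,V],1).astype(np.float64)[:,None],np.array([[f,0,p['cx']],[0,f,p['cy']],[0,0,1]]),np.array([p['k1'],0,0,0]))[:,0]
    C=np.c_[pts,np.ones(len(pts))]*d[V,U][:,None]; W=C@p['rotation'].T+p['eye']; np.save(f'pics/{n}_W.npy',W); np.save(f'pics/{n}_UV.npy',np.c_[U,V])
    # drum lid disc points
    x0,y0={'top':(280,203),'side':(357,228)}[n]
    k=(abs(U-x0)<45)&(abs(V-y0)<45); Z=W[k]
    print('hist',np.histogram(Z[:,2],bins=np.arange(-.01,.14,.005)))
```

```text
top 0.58 665
z [-0.00148871  0.01068303  0.02742217]
rect (472.27252197265625, -12.383926391601562) 251.98043823242188 25.42367935180664 11.140670776367188
mean [ 0.46890153 -0.01240906  0.01270121]
dir [-0.98077162 -0.19515901] range -0.12930787405875405 0.1226868475088123 [0.59572302 0.01282653] [ 0.34857375 -0.03635251]
bar [362.8 259.9] 0.89 [ 0.4697 -0.019   0.    ]
bar [230.2 289.1] 0.66 [0.3903 0.385  0.    ]
bar_tip [352.1 216.5] 0.9 [0.6048 0.0089 0.003 ]
lid_under [287.5 324.7] 0.95 [0.2782 0.208  0.11  ]
lid_under [370.7 157.1] 0.9 [ 0.7598 -0.0448  0.11  ]
lid_under [424.9 313. ] 0.68 [ 0.3003 -0.1784  0.11  ]
lid_under [274.9 193.9] 0.67 [0.6546 0.2386 0.11  ]
lid_under [136.1 309.6] 0.58 [0.3278 0.6378 0.11  ]
drum [289.6 325.4] 0.92 [0.2778 0.2071 0.    ]
drum [146.2 309.6] 0.92 [0.3327 0.6422 0.    ]
drum [276.7 204.5] 0.89 [0.6491 0.2409 0.    ]
drum [366.3 166.9] 0.63 [ 0.7638 -0.042   0.    ]
drum [418.7 314.4] 0.6 [ 0.3001 -0.1814  0.    ]
drum [363.7 260.1] 0.53 [ 0.469  -0.0217  0.    ]
tall_pot [431.  200.1] 0.82 [ 0.652  -0.2399  0.    ]
tall_pot [474.1 294. ]
[... 1580 characters left out ...]
 0.   ]
drum [414.7 293.7] 0.57 [ 0.776  -0.0275  0.    ]
tall_pot [386.6 356.2] 0.57 [ 0.6505 -0.2347  0.    ]
bottle [269.4 219.2] 0.64 [0.3933 0.3751 0.    ]
spatula [276.  407.2] 0.76 [ 0.3618 -0.3479 -0.    ]
hist (array([  36,  810, 2600, 1411,  155,   78,   69,   59,   68,   69,   72,
         74,   64,   67,   71,   66,   67,   87,   81,  341,  574,  292,
         31,    2,   27,  214,  326,   78,    0,    0]), array([-0.01 , -0.005,  0.   ,  0.005,  0.01 ,  0.015,  0.02 ,  0.025,
        0.03 ,  0.035,  0.04 ,  0.045,  0.05 ,  0.055,  0.06 ,  0.065,
        0.07 ,  0.075,  0.08 ,  0.085,  0.09 ,  0.095,  0.1  ,  0.105,
        0.11 ,  0.115,  0.12 ,  0.125,  0.13 ,  0.135,  0.14 ]))
```

Run:
```python
import cv2
a=cv2.imread('pics/top0.png')[140:310,230:480]; b=cv2.imread('pics/side0.png')[180:350,250:480]
cv2.imwrite('pics/crops.png',cv2.vconcat([cv2.resize(a[:, :230],None,fx=1.7,fy=1.7,interpolation=2),cv2.resize(b,None,fx=1.7,fy=1.7,interpolation=2)]))
```

```text
(no output)
```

View pics/crops.png

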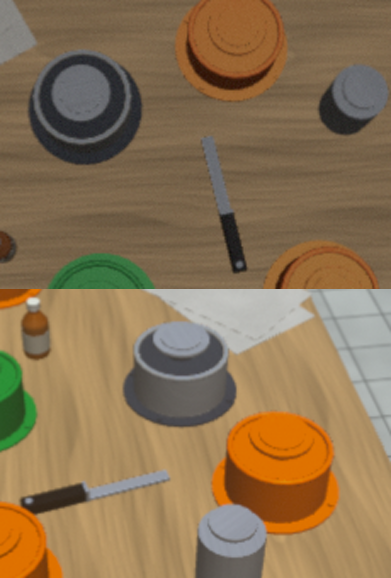

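Run:
```python
from h import *
from scipy.optimize import least_squares
for n in('top','side'):
    W=np.load(f'pics/{n}_W.npy'); UV=np.load(f'pics/{n}_UV.npy')
    im=cv2.cvtColor(cv2.imread(f'pics/{n}0.png'),cv2.COLOR_BGR2GRAY)
    r=np.hypot(W[:,0]-.655,W[:,1]-.239)
    k=(r<.1)&(W[:,2]>.108); A=W[k]
    print(n,'lid top n',k.sum(),'z',np.median(A[:,2]),'ctr',cv2.minEnclosingCircle((A[:,:2]*1000).astype(np.float32)), A.mean(0))
    k=(r<.11)&(W[:,2]>.080); A=W[k]
    print('rim',cv2.minEnclosingCircle((A[:,:2]*1000).astype(np.float32)))
    k=(r<.15)&(W[:,2]>.14); print('above',k.sum())
    # bench height near
    k=(abs(W[:,0]-.45)<.05)&(abs(W[:,1]-.06)<.04); print('bench z',np.median(W[k,2]))
n='top'
m=nets.trace('bar',n)[0]['pixels']; g=cv2.cvtColor(cv2.imread('pics/top0.png'),cv2.COLOR_BGR2GRAY)
v,u=np.nonzero(m)
dark=g[v,u]<60
for nm,kk,z in(('handle',dark,.024),('blade',~dark,.006)):
    P=np.array([at_z(n,a,b,z)[:2] for a,b in zip(u[kk],v[kk])])*1000
    print(nm,kk.sum(),cv2.minAreaRect(P.astype(np.float32)),P.mean(0),cv2.fitLine(P.astype(np.float32),cv2.DIST_HUBER,0,.01,.01).ravel())
n='side'
m=nets.trace('bar',n)[0]['pixels']; g=cv2.cvtColor(cv2.imread('pics/side0.png'),cv2.COLOR_BGR2GRAY)
v,u=np.nonzero(m)
dark=g[v,u]<70
for nm,kk,z in(('handle',dark,.018),('blade',~dark,.005)):
    P=np.array([at_z(n,a,b,z)[:2] for a,b in zip(u[kk],v[kk])])*1000
    print(nm,kk.sum(),cv2.minAreaRect(P.astype(np.float32)),P.mean(0),cv2.fitLine(P.astype(np.float32),cv2.DIST_HUBER,0,.01,.01).ravel())
```

```text
top lid top n 913 z 0.11874265394287509 ctr ((652.27490234375, 231.6812286376953), 50.79753494262695) [0.65085261 0.23197827 0.11866894]
rim ((651.4822998046875, 233.20440673828125), 85.87712097167969)
above 0
bench z -0.0009196324196625305
side lid top n 578 z 0.12139235408009186 ctr ((648.9942016601562, 233.55221557617188), 55.21231460571289) [0.65046634 0.22695292 0.12128677]
rim ((648.8606567382812, 232.19029235839844), 89.91078186035156)
above 0
bench z 0.0023206730926851327
handle 269 ((398.8233947753906, -26.26651954650879), (103.21699523925781, 24.78661346435547), 11.764005661010742) [401.54379181 -25.6023543 ] [ 9.8235548e-01  1.8702342e-01  4.0219177e+02 -2.5238909e+01]
blade 396 ((474.8320617675781, -12.179584503173828), (243.43411254882812, 26.251649856567383), 11.388956069946289) [514.22139092  -3.40573049] [ 9.7872245e-01  2.0518851e-01  5.1231360e+02 -3.9536953e+00]
handle 348 ((401.4281005859375, -29.775371551513672), (101.61453247070312, 38.44246292114258), 11.504083633422852) [405.13311655 -29.25997655] [ 9.7514093e-01  2.2158566e-01  4.0344644e+02 -2.9740482e+01]
blade 426 ((470.20928955078125, -2.0174484252929688), (246.2039794921875, 46.97359848022461), 11.873546600341797) [495.95171171  -1.75447526] [ 9.9493122e-01  1.0055778e-01  5.0210794e+02 -5.9812528e-01]
```

```bash
cat >> h.py <<'E'
def goto(x,y,z,yaw):
    s=robot.read_state(); M=R.from_rotvec(s['orientation']).as_matrix()
    d=M.T@(np.array([x,y,z])-s['ee_pos'])*1000
    cy=np.arctan2(M[1,0],M[0,0]); dt=(cy-np.radians(yaw)+np.pi)%(2*np.pi)-np.pi
    print('t',s['time'],'pos',np.round(s['ee_pos'],4),'yaw',round(np.degrees(cy),2),'F',np.round(s['wrist_force'],1),'gap',round(s['finger_gap']*85.4,1),'\n delta',np.round(d,1),'turn',round(dt,3))
E
python3 -c "
from h import *
goto(.427,-.021,.3,11.3)"
```

```text
t 1.6 pos [ 0.188  -0.5169  0.4046] yaw 19.98 F [-0.   0.4 -0.2] gap 85.7 
 delta [ 394.1 -384.3  104.7] turn 0.152
```

Call:
carry_out(
  deltas=[
    [28, -27, 0, 0.01, 85],
    [56, -54, 0, 0.02, 85],
    [84, -81, 0, 0.04, 85],
    [112, -108, 0, 0.06, 85],
    [140, -136, 0, 0.08, 85],
    [168, -163, 0, 0.1, 85],
    [196, -190, 0, 0.12, 85],
    [224, -217, 0, 0.15, 85],
  ],
)

```text
time: 2.27
ee_pos: [0.3245, -0.2346, 0.4049]
orientation: [3.126, 0.31, 0.001]
wrist_force: [0.7, -0.8, -0.0]
finger_gap: 0.996
```

```bash
python3 -c "
from h import *
goto(.427,-.021,.25,11.3)"
```

```text
t 2.2667 pos [ 0.3245 -0.2346  0.4049] yaw 11.31 F [ 0.7 -0.8 -0. ] gap 85.0 
 delta [ 142.4 -189.4  154.9] turn 0.0
```

Call:
carry_out(
  deltas=[
    [24, -32, 5, 0, 85],
    [48, -63, 20, 0, 85],
    [71, -95, 40, 0, 85],
    [95, -126, 65, 0, 85],
    [119, -158, 90, 0, 85],
    [142, -189, 115, 0, 85],
    [142, -189, 140, 0, 85],
    [142, -189, 155, 0, 85],
  ],
)

```text
time: 2.93
ee_pos: [0.4268, -0.0188, 0.2463]
orientation: [-3.125, -0.315, 0.003]
wrist_force: [-1.0, -0.8, -0.1]
finger_gap: 0.993
```

Run:
```python
from h import *
goto(.427,-.021,.177,11.3)
save('top','t1.png'); save('side','s1.png')
a=cv2.imread('pics/t1.png')[190:340,270:470];b=cv2.imread('pics/s1.png')[220:370,200:400]
cv2.imwrite('pics/c1.png',cv2.resize(cv2.hconcat([a,b]),None,fx=2,fy=2,interpolation=2))
```

```text
t 2.9333 pos [ 0.4268 -0.0188  0.2463] yaw 11.52 F [-1.  -0.8 -0.1] gap 84.8 
 delta [-0.1  2.2 69.3] turn 0.004
```

View pics/c1.png

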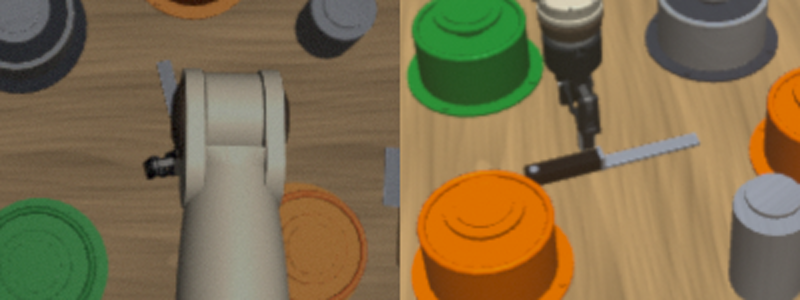

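Call:
carry_out(
  deltas=[
    [0, 1, 15, 0, 85],
    [0, 2, 30, 0, 85],
    [0, 2, 45, 0, 85],
    [0, 2, 56, 0, 85],
    [0, 2, 64, 0, 85],
    [0, 2, 69, 0, 85],
    [0, 2, 69, 0, 85],
    [0, 2, 69, 0, 85],
  ],
)

```text
time: 3.7
ee_pos: [0.4262, -0.0228, 0.1787]
orientation: [-3.126, -0.312, 0.006]
wrist_force: [0.1, 0.1, -0.3]
finger_gap: 0.992
```

Run:
```python
from h import *
goto(.427,-.021,.177,11.3)
save('side','s2.png')
b=cv2.imread('pics/s2.png')[220:340,220:380]
cv2.imwrite('pics/c2.png',cv2.resize(b,None,fx=4,fy=4,interpolation=2))
```

```text
t 3.7 pos [ 0.4262 -0.0228  0.1787] yaw 11.42 F [ 0.1  0.1 -0.3] gap 84.7 
 delta [ 1.2 -1.6  1.7] turn 0.002
```

View pics/c2.png

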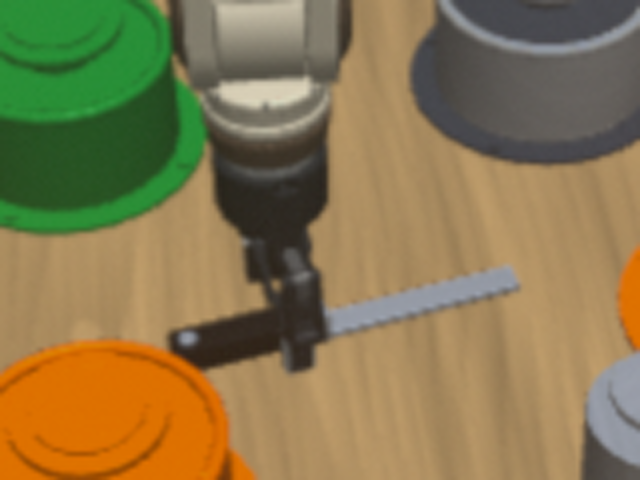

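Call:
carry_out(
  deltas=[
    [0, 0, 1, 0, 60],
    [0, 0, 1, 0, 40],
    [0, 0, 1, 0, 20],
    [0, 0, 1, 0, 10],
    [0, 0, 1, 0, 10],
    [0, 0, 1, 0, 10],
    [0, 0, 1, 0, 10],
    [0, 0, 1, 0, 10],
  ],
)

```text
time: 4.42
ee_pos: [0.4264, -0.0227, 0.1783]
orientation: [3.126, 0.313, -0.004]
wrist_force: [-1.9, 0.5, 4.6]
finger_gap: 0.267
```

Run:
```python
from h import *
goto(.427,-.021,.30,11.3)
```

```text
t 4.4167 pos [ 0.4264 -0.0227  0.1783] yaw 11.42 F [-1.9  0.5  4.6] gap 22.8 
 delta [   0.6   -1.6 -121.7] turn 0.002
```

Call:
carry_out(
  deltas=[
    [0, 0, -5, 0, 10],
    [0, 0, -20, 0, 10],
    [0, 0, -40, 0, 10],
    [0, 0, -60, 0, 10],
    [0, 0, -80, 0, 10],
    [0, 0, -100, 0, 10],
    [0, 0, -115, 0, 10],
    [0, 0, -120, 0, 10],
  ],
)

```text
time: 5.08
ee_pos: [0.427, -0.0227, 0.3004]
orientation: [3.126, 0.313, -0.001]
wrist_force: [-0.8, 0.9, -3.1]
finger_gap: 0.265
```

```bash
cat > barpose.py <<'E'
from h import *
import sys
tag=sys.argv[1]
for n in('side','top'):
    im,d=save(n,f'{n[0]}{tag}.png')
    for nm in('bar','bar_tip','lid_under'):
        print(n,nm,[(np.round(r['centre'],1).tolist(),round(r['conf'],2)) for r in nets.spot_point(nm,n)][:3] if nm!='lid_under' else '')
    T=nets.trace('bar',n)
    if T:
        m=T[0]['pixels']; v,u=np.nonzero(m); P=np.array([at_d(n,a,b,d[b,a]) for a,b in zip(u,v) if d[b,a]>0]); np.save(f'pics/bar_{n}{tag}.npy',P)
        q=P[np.argsort(P[:,0])]
        print(n,T[0]['conf'],len(P),'z along x:',[(np.round(np.median(c,axis=0),4).tolist()) for c in np.array_split(q,6)], 'max x',np.round(np.percentile(P[:,0],[1,99]),4))
goto(.427,-.021,.30,11.3)
E
python3 barpose.py 3
python3 - <<'E'
import cv2
a=cv2.imread('pics/t3.png')[160:310,270:470];b=cv2.imread('pics/s3.png')[190:340,220:420]
cv2.imwrite('pics/c3.png',cv2.resize(cv2.hconcat([a,b]),None,fx=2,fy=2,interpolation=2))
E
```

```text
side bar [([307.2, 267.0], 0.84)]
side bar_tip [([352.4, 256.8], 0.72)]
side lid_under 
side 0.66 752 z along x: [[0.3638, -0.0426, 0.145], [0.3911, -0.0383, 0.1446], [0.438, -0.03, 0.1444], [0.4784, -0.0131, 0.13], [0.5216, -0.0033, 0.1294], [0.5676, 0.0053, 0.13]] max x [0.3515 0.591 ]
top bar []
top bar_tip [([351.0, 210.3], 0.58)]
top lid_under 
top 0.69 183 z along x: [[0.5307, 0.0036, 0.1245], [0.546, 0.0024, 0.124], [0.5574, 0.0051, 0.1239], [0.5688, 0.007, 0.1227], [0.5795, 0.0081, 0.1239], [0.5901, 0.0091, 0.1219]] max x [0.5167 0.6116]
t 5.4833 pos [ 0.4265 -0.0227  0.2973] yaw 11.42 F [-0.8  0.1 -1.3] gap 22.7 
 delta [ 0.8 -1.5 -2.7] turn 0.002
```

View pics/c3.png

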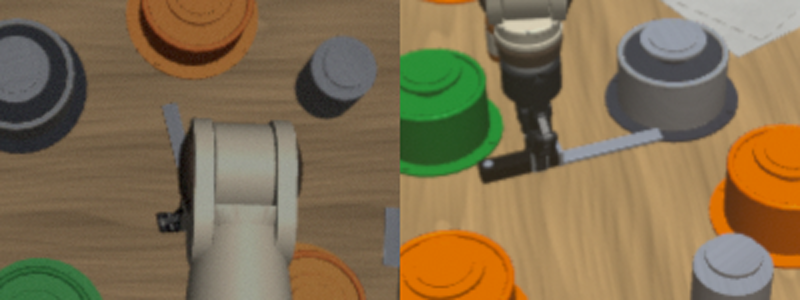

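Run:
```python
from h import *
z=.122
print(at_z('side',352.4,256.8,z),at_z('top',351,210.3,z))
# blade end from image along axis
t=np.array([.4265,-.0227]); e=np.array([np.cos(np.radians(11.4)),np.sin(np.radians(11.4))])
for n,f in(('side','s3.png'),('top','t3.png')):
    im=cv2.cvtColor(cv2.imread('pics/'+f),cv2.COLOR_BGR2GRAY)
    print(n,[(L,int(im[int(round(q[1])),int(round(q[0]))])) for L in range(140,190,4) for q in [proj(n,[*(t+e*L/1000),.125])]])
# handle end, side
    if n=='side': print([(L,int(im[int(round(q[1])),int(round(q[0]))])) for L in range(-100,-40,4) for q in [proj(n,[*(t+e*L/1000),.140])]])
```

```text
[0.60344975 0.01658605 0.122     ] [0.59771102 0.02028593 0.122     ]
side [(140, 153), (144, 152), (148, 150), (152, 153), (156, 151), (160, 151), (164, 153), (168, 150), (172, 138), (176, 87), (180, 74), (184, 73), (188, 75)]
[(-100, 149), (-96, 149), (-92, 151), (-88, 154), (-84, 151), (-80, 139), (-76, 48), (-72, 44), (-68, 54), (-64, 54), (-60, 55), (-56, 43), (-52, 43), (-48, 44), (-44, 43)]
top [(140, 104), (144, 103), (148, 101), (152, 103), (156, 104), (160, 103), (164, 102), (168, 102), (172, 103), (176, 104), (180, 103), (184, 97), (188, 103)]
```

Run:
```python
from h import *
goto(.3886,.081,.300,30)
```

```text
t 5.4833 pos [ 0.4265 -0.0227  0.2973] yaw 11.42 F [-0.8  0.1 -1.3] gap 22.7 
 delta [ -16.7 -109.1   -2.6] turn -0.324
```

Call:
carry_out(
  deltas=[
    [-3, -12, -3, -0.03, 10],
    [-6, -32, -3, -0.09, 10],
    [-9, -52, -3, -0.15, 10],
    [-12, -72, -3, -0.21, 10],
    [-15, -90, -3, -0.27, 10],
    [-17, -104, -3, -0.31, 10],
    [-17, -109, -3, -0.324, 10],
    [-17, -109, -3, -0.324, 10],
  ],
)

```text
time: 6.15
ee_pos: [0.3881, 0.0815, 0.3001]
orientation: [-3.033, -0.815, 0.007]
wrist_force: [0.7, -0.5, -2.3]
finger_gap: 0.266
```

```bash
python3 barpose.py 4
python3 - <<'E'
from h import *
goto(.3886,.081,.2775,30)
a=cv2.imread('pics/t4.png')[130:280,220:420];b=cv2.imread('pics/s4.png')[170:320,220:420]
cv2.imwrite('pics/c4.png',cv2.resize(cv2.hconcat([a,b]),None,fx=2,fy=2,interpolation=2))
s=robot.read_state();t=s['ee_pos'][:2];M=R.from_rotvec(s['orientation']).as_matrix();e=M[:2,0];l=np.array([-e[1],e[0]])
for n,f in(('side','s4.png'),('top','t4.png')):
    im=cv2.cvtColor(cv2.imread('pics/'+f),cv2.COLOR_BGR2GRAY)
    z=s['ee_pos'][2]-.172
    print(n,[(L,int(im[int(round(q[1])),int(round(q[0]))])) for L in range(140,190,4) for q in [proj(n,[*(t+e*L/1000),z])]])
    print(n,'lateral',[(L,int(im[int(round(q[1])),int(round(q[0]))])) for L in range(-20,21,3) for q in [proj(n,[*(t+e*.15+l*L/1000),z])]])
E
```

```text
side bar [([286.7, 239.7], 0.7)]
side bar_tip [([320.8, 220.2], 0.88)]
side lid_under 
side 0.9 562 z along x: [[0.3296, 0.0428, 0.1462], [0.3506, 0.0531, 0.1458], [0.3726, 0.0654, 0.1444], [0.4369, 0.1097, 0.1303], [0.4811, 0.1365, 0.1291], [0.5184, 0.1582, 0.1288]] max x [0.3187 0.5344]
top bar [([472.7, 294.3], 0.64)]
top bar_tip [([297.3, 232.4], 0.72)]
top lid_under 
top 0.48 128 z along x: [[0.4917, 0.146, 0.1279], [0.5035, 0.1484, 0.1267], [0.5106, 0.151, 0.1269], [0.5171, 0.1565, 0.1269], [0.525, 0.1592, 0.1268], [0.5327, 0.1618, 0.1257]] max x [0.4828 0.5369]
t 6.55 pos [0.3885 0.0804 0.3004] yaw 29.92 F [-0.7  0.3 -2.3] gap 22.3 
 delta [-17.2 107.1   0.3] turn 0.325
t 6.55 pos [0.3885 0.0804 0.3004] yaw 29.92 F [-0.7  0.3 -2.3] gap 22.3 
 delta [ 0.5 -0.4 22.9] turn -0.001
side [(140, 151), (144, 153), (148, 150), (152, 152), (156, 151), (160, 150), (164, 152), (168, 152), (172, 144), (176, 137), (180, 133), (184, 133), (188, 136)]
side lateral [(-20, 148), (-17, 144), (-14, 144), (-11, 114), (-8, 114), (-5, 138), (-2, 148), (1, 152), (4, 152), (7, 152), (10, 152), (13, 153), (16, 153), (19, 138)]
top [(140, 103), (144, 108), (148, 103), (152, 99), (156, 105), (160, 106), (164, 105), (168, 104), (172, 99), (176, 97), (180, 49), (184, 43), (188, 39)]
top lateral [(-20, 95), (-17, 96), (-14, 97), (-11, 100), (-8, 100), (-5, 104), (-2, 102), (1, 99), (4, 103), (7, 109), (10, 105), (13, 97), (16, 96), (19, 104)]
```

View pics/c4.png

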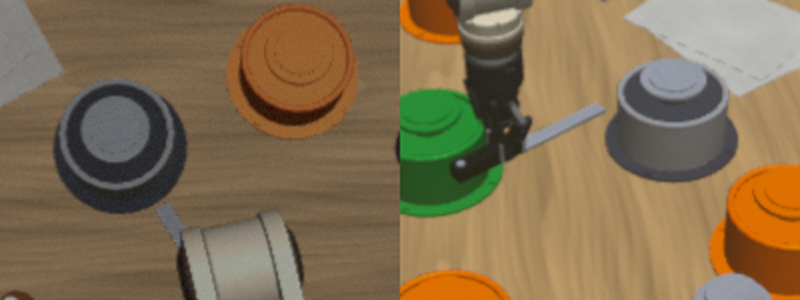

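Call:
carry_out(
  deltas=[
    [0, 0, 8, 0, 10],
    [0, 0, 16, 0, 10],
    [0, 0, 22, 0, 10],
    [0, 0, 23, 0, 10],
    [8, 0, 23, 0, 10],
    [16, 0, 23, 0, 10],
    [24, 0, 23, 0, 10],
    [24, 0, 23, 0, 10],
  ],
)

```text
time: 7.22
ee_pos: [0.4106, 0.0932, 0.2775]
orientation: [-3.034, -0.811, 0.005]
wrist_force: [-0.6, 0.2, -3.2]
finger_gap: 0.264
```

```bash
python3 barpose.py 5
python3 - <<'E'
from h import *
goto(.651-.211*.866,.2325-.211*.5,.2775,30)
a=cv2.imread('pics/t5.png')[130:280,220:420];b=cv2.imread('pics/s5.png')[170:320,220:420]
cv2.imwrite('pics/c5.png',cv2.resize(cv2.hconcat([a,b]),None,fx=2,fy=2,interpolation=2))
E
```

```text
side bar [([295.5, 241.8], 0.7)]
side bar_tip [([328.8, 225.8], 0.68)]
side lid_under 
side 0.79 621 z along x: [[0.3518, 0.055, 0.1223], [0.3743, 0.0667, 0.1229], [0.3975, 0.0805, 0.1207], [0.4611, 0.1221, 0.1067], [0.5023, 0.1471, 0.1069], [0.5418, 0.1707, 0.1062]] max x [0.3409 0.5592]
top bar [([432.4, 204.6], 0.5)]
top bar_tip [([295.2, 223.9], 0.64)]
top lid_under 
t 7.6167 pos [0.409  0.0923 0.2774] yaw 29.91 F [-0.2 -1.6 -1.7] gap 22.6 
 delta [-41.  107.1 -22.7] turn 0.325
t 7.6167 pos [0.409  0.0923 0.2774] yaw 29.91 F [-0.2 -1.6 -1.7] gap 22.6 
 delta [68.7 -0.5 -0.4] turn -0.001
```

View pics/c5.png

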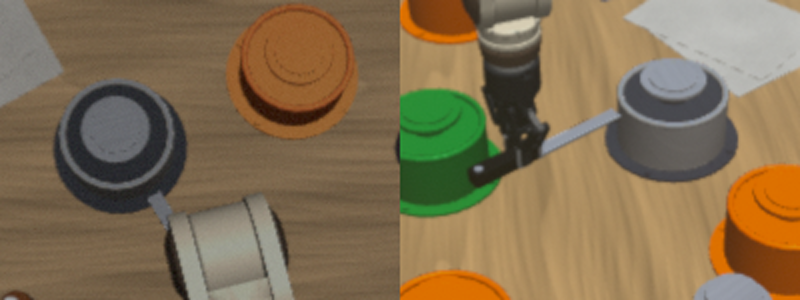

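Call:
carry_out(
  deltas=[
    [6, 0, 0, 0, 10],
    [12, 0, 0, 0, 10],
    [18, 0, 0, 0, 10],
    [24, 0, 0, 0, 10],
    [30, 0, 0, 0, 10],
    [36, 0, 0, 0, 10],
    [40, 0, 0, 0, 10],
    [40, 0, 0, 0, 10],
  ],
)

```text
time: 8.28
ee_pos: [0.4444, 0.1126, 0.277]
orientation: [-3.034, -0.811, 0.007]
wrist_force: [0.0, 1.0, -2.6]
finger_gap: 0.264
```

Run:
```python
from h import *
goto(.651-.211*.866,.2325-.211*.5,.2775,30)
save('top','t6.png');save('side','s6.png')
a=cv2.imread('pics/t6.png')[150:250,230:365];b=cv2.imread('pics/s6.png')[180:280,285:420]
cv2.imwrite('pics/c6.png',cv2.resize(cv2.hconcat([a,b]),None,fx=2.9,fy=2.9,interpolation=2))
```

```text
t 8.2833 pos [0.4444 0.1126 0.277 ] yaw 29.93 F [ 0.   1.  -2.6] gap 22.5 
 delta [27.9 -0.6 -0.6] turn -0.001
```

View pics/c6.png

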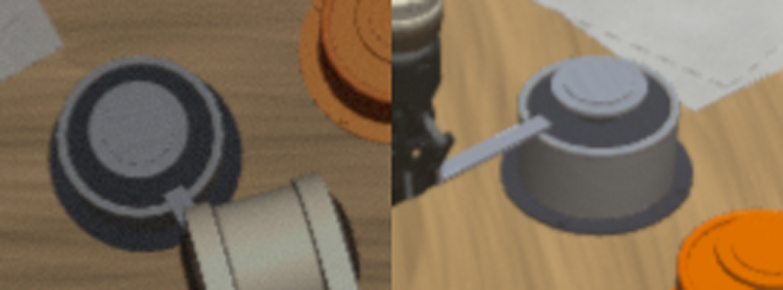

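Call:
carry_out(
  deltas=[
    [5, 0, 0, 0, 10],
    [10, 0, 0, 0, 10],
    [15, 0, 0, 0, 10],
    [20, 0, 0, 0, 10],
    [24, 0, 0, 0, 10],
    [28, 0, 0, 0, 10],
    [28, 0, 0, 0, 10],
    [28, 0, 0, 0, 10],
  ],
)

```text
time: 9.05
ee_pos: [0.4681, 0.1263, 0.2768]
orientation: [-3.034, -0.811, 0.008]
wrist_force: [-0.0, 0.6, -4.1]
finger_gap: 0.267
```

Run:
```python
from h import *
goto(.651-.211*.866,.2325-.211*.5,.2775,30)
save('top','t7.png');save('side','s7.png')
a=cv2.imread('pics/t7.png')[150:250,230:365];b=cv2.imread('pics/s7.png')[180:280,285:420]
cv2.imwrite('pics/c7.png',cv2.resize(cv2.hconcat([a,b]),None,fx=2.9,fy=2.9,interpolation=2))
```

```text
t 9.05 pos [0.4681 0.1263 0.2768] yaw 29.93 F [-0.   0.6 -4.1] gap 22.8 
 delta [ 0.4 -0.5 -0.7] turn -0.001
```

View pics/c7.png

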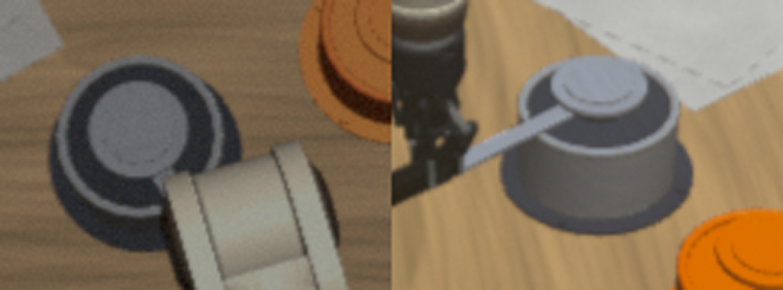

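Call:
carry_out(
  deltas=[
    [2, 0, 2, 0, 10],
    [3, 0, 4, 0, 10],
    [3, 0, 7, 0, 10],
    [3, 0, 10, 0, 10],
    [3, 0, 13, 0, 10],
    [3, 0, 16, 0, 10],
    [3, 0, 18, 0, 10],
    [3, 0, 18, 0, 10],
  ],
)

```text
time: 9.82
ee_pos: [0.4705, 0.1278, 0.2587]
orientation: [-3.034, -0.811, 0.007]
wrist_force: [-1.0, 0.7, 3.5]
finger_gap: 0.264
```

```bash
cat > look.py <<'E'
from h import *
import sys
t=sys.argv[1]
goto(.651-.211*.866,.2325-.211*.5,.2775,30)
im,d=save('top',f't{t}.png');im2,d2=save('side',f's{t}.png')
for n,D in(('top',d),('side',d2)):
    # lid top height using known px area: lid step circle
    P=[]
    c=proj(n,[.651,.2325,.121])
    for v in range(int(c[1])-9,int(c[1])+8):
        for u in range(int(c[0])-9,int(c[0])+10): P.append(at_d(n,u,v,D[v,u])[2])
    print(n,'lid top z',np.round(np.median(P),4))
a=cv2.imread(f'pics/t{t}.png')[150:250,230:365];b=cv2.imread(f'pics/s{t}.png')[180:280,285:420]
cv2.imwrite(f'pics/c{t}.png',cv2.resize(cv2.hconcat([a,b]),None,fx=2.9,fy=2.9,interpolation=2))
E
python3 look.py 8
python3 - <<'E'
from h import *
for n,f in(('top','t7.png'),('side','s7.png')):
    D=np.load('pics/'+f+'.npy'); c=proj(n,[.651,.2325,.121])
    print(n,np.median([at_d(n,u,v,D[v,u])[2] for v in range(int(c[1])-9,int(c[1])+8) for u in range(int(c[0])-9,int(c[0])+10)]))
E
```

```text
t 9.8167 pos [0.4705 0.1278 0.2587] yaw 29.93 F [-1.   0.7  3.5] gap 22.6 
 delta [ -2.4  -0.5 -18.8] turn -0.001
top lid top z 0.1198
side lid top z 0.1226
top 0.12009036023437902
side 0.12261026248428775
```

View pics/c8.png

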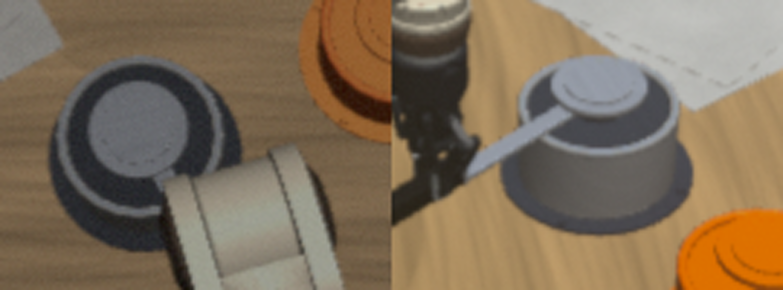

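Call:
carry_out(
  deltas=[
    [0, 0, 4, 0, 10],
    [0, 0, 8, 0, 10],
    [1, 0, 12, 0, 10],
    [1, 0, 16, 0, 10],
    [1, 0, 19, 0, 10],
    [1, 0, 22, 0, 10],
    [1, 0, 24, 0, 10],
    [1, 0, 24, 0, 10],
  ],
)

```text
time: 10.58
ee_pos: [0.4715, 0.1283, 0.2352]
orientation: [-3.034, -0.811, 0.005]
wrist_force: [-1.3, 0.0, 8.3]
finger_gap: 0.268
```

```bash
python3 look.py 9
```

```text
t 10.5833 pos [0.4715 0.1283 0.2352] yaw 29.92 F [-1.3  0.   8.3] gap 22.9 
 delta [ -3.6  -0.6 -42.3] turn -0.001
top lid top z 0.1233
side lid top z 0.1258
```

View pics/c9.png

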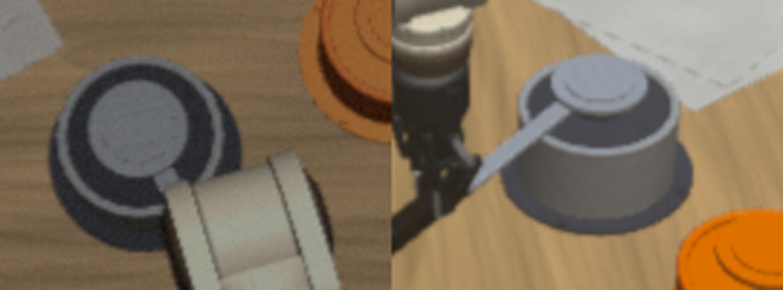

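Call:
carry_out(
  deltas=[
    [0, 0, 3, 0, 10],
    [0, 0, 6, 0, 10],
    [1, 0, 9, 0, 10],
    [1, 0, 12, 0, 10],
    [1, 0, 15, 0, 10],
    [1, 0, 18, 0, 10],
    [1, 0, 18, 0, 10],
    [1, 0, 18, 0, 10],
  ],
)

```text
time: 11.35
ee_pos: [0.4731, 0.129, 0.2182]
orientation: [-3.034, -0.811, 0.0]
wrist_force: [0.9, 0.6, 9.5]
finger_gap: 0.258
```

```bash
python3 look.py 10
```

```text
t 11.35 pos [0.4731 0.129  0.2182] yaw 29.91 F [0.9 0.6 9.5] gap 22.1 
 delta [ -5.2  -0.7 -59.3] turn -0.002
top lid top z 0.1283
side lid top z 0.1306
```

View pics/c10.png

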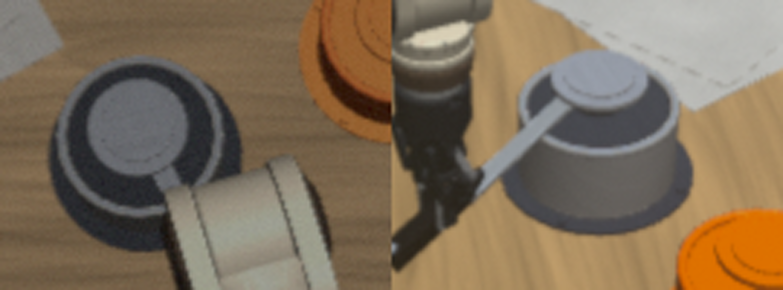

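Call:
carry_out(
  deltas=[
    [-5, 0, 0, 0, 10],
    [-15, 0, 0, 0, 10],
    [-28, 0, 0, 0, 10],
    [-42, 0, 0, 0, 10],
    [-56, 0, 0, 0, 10],
    [-70, 0, 0, 0, 10],
    [-85, 0, 0, 0, 10],
    [-95, 0, 0, 0, 10],
  ],
)

```text
time: 12.12
ee_pos: [0.3887, 0.0808, 0.2169]
orientation: [-3.035, -0.81, 0.006]
wrist_force: [-0.3, 0.3, -2.1]
finger_gap: 0.27
```

```bash
sed -i 's/\[150:250,230:365\]/[150:300,230:430]/; s/\[180:280,285:420\]/[180:330,240:440]/; s/fx=2.9,fy=2.9/fx=2,fy=2/' look.py; python3 look.py 11; python3 -c "
from h import *
goto(.425,-.021,.25,11.4)"
```

```text
t 12.1167 pos [0.3887 0.0808 0.2169] yaw 29.89 F [-0.3  0.3 -2.1] gap 23.0 
 delta [ 91.8  -0.5 -60.9] turn -0.002
top lid top z 0.1284
side lid top z 0.1304
t 12.2167 pos [0.3892 0.0809 0.2174] yaw 29.87 F [ 1.2  0.6 -3.4] gap 22.8 
 delta [-19.7 106.1 -32.7] turn 0.322
```

View pics/c11.png

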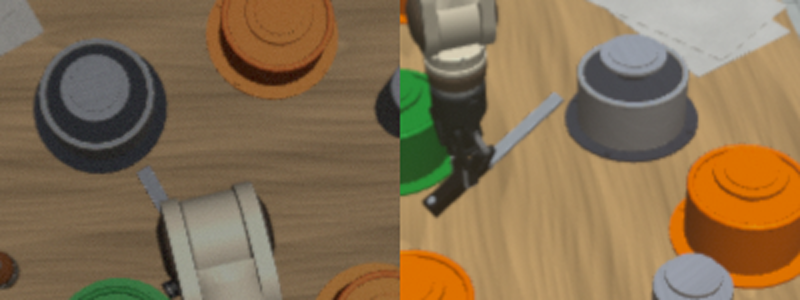

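Call:
carry_out(
  deltas=[
    [-3, 14, -15, 0.04, 10],
    [-6, 32, -18, 0.1, 10],
    [-9, 50, -18, 0.16, 10],
    [-12, 68, -18, 0.22, 10],
    [-15, 86, -18, 0.27, 10],
    [-18, 100, -18, 0.31, 10],
    [-20, 106, -18, 0.322, 10],
    [-20, 106, -18, 0.322, 10],
  ],
)

```text
time: 12.88
ee_pos: [0.4249, -0.0218, 0.2349]
orientation: [-3.126, -0.31, 0.005]
wrist_force: [-0.5, -0.1, -3.2]
finger_gap: 0.268
```

```bash
python3 barpose.py 12;python3 -c "
from h import *
goto(.425,-.021,.178,11.4)"
```

```text
side bar [([309.6, 279.6], 0.8), ([355.5, 208.6], 0.16)]
side bar_tip [([347.1, 256.9], 0.68)]
side lid_under 
side 0.74 682 z along x: [[0.3707, -0.0392, 0.0572], [0.3933, -0.0342, 0.0653], [0.4426, -0.0274, 0.077], [0.4894, -0.0101, 0.0913], [0.5313, -0.0015, 0.1098], [0.5712, 0.0068, 0.1255]] max x [0.3593 0.5881]
top bar []
top bar_tip [([354.3, 211.3], 0.76)]
top lid_under 
top 0.51 218 z along x: [[0.5307, 0.0075, 0.1097], [0.5458, 0.0044, 0.112], [0.5577, 0.0073, 0.1173], [0.5683, 0.01, 0.1246], [0.5789, 0.0103, 0.1263], [0.5917, 0.0119, -0.0002]] max x [0.4687 0.6169]
t 13.2833 pos [ 0.4246 -0.0205  0.2354] yaw 11.49 F [-0.2 -0.2 -2.4] gap 22.5 
 delta [  2.1   0.9 -64.6] turn 0.003
t 13.2833 pos [ 0.4246 -0.0205  0.2354] yaw 11.49 F [-0.2 -0.2 -2.4] gap 22.5 
 delta [ 0.4  0.6 57.4] turn 0.002
```

Call:
carry_out(
  deltas=[
    [0, 0, 8, 0, 10],
    [0, 0, 16, 0, 10],
    [0, 0, 23, 0, 10],
    [0, 0, 29, 0, 10],
    [0, 0, 34, 0, 10],
    [0, 0, 39, 0, 10],
    [0, 0, 43, 0, 10],
    [0, 0, 43, 0, 10],
  ],
)

```text
time: 13.95
ee_pos: [0.4262, -0.0205, 0.1938]
orientation: [3.126, 0.315, 0.007]
wrist_force: [7.2, 2.5, 9.0]
finger_gap: 0.264
```

```bash
python3 barpose.py 13;python3 -c "
from h import *
goto(.425,-.021,.178,11.4)"
```

```text
side bar [([311.2, 289.8], 0.66)]
side bar_tip [([349.3, 274.4], 0.78)]
side lid_under 
side 0.96 569 z along x: [[0.3699, -0.0387, 0.0265], [0.3933, -0.0353, 0.0308], [0.4596, -0.0228, 0.0353], [0.5002, -0.0063, 0.0409], [0.5352, 0.0002, 0.0497], [0.5747, 0.0077, 0.059]] max x [0.3591 0.591 ]
top bar []
top bar_tip []
top lid_under 
top 0.63 200 z along x: [[0.5309, 0.0088, 0.0488], [0.5461, 0.0053, 0.0494], [0.5578, 0.008, 0.0521], [0.568, 0.0084, 0.0548], [0.5793, 0.0108, 0.0575], [0.5912, 0.0113, 0.0584]] max x [0.4598 0.597 ]
t 14.35 pos [ 0.4261 -0.0205  0.194 ] yaw 11.49 F [6.8 0.6 7.3] gap 22.8 
 delta [   1.2    0.7 -106. ] turn 0.003
t 14.35 pos [ 0.4261 -0.0205  0.194 ] yaw 11.49 F [6.8 0.6 7.3] gap 22.8 
 delta [-1.2  0.2 16. ] turn 0.002
```

Call:
carry_out(
  deltas=[
    [0, 0, 3, 0, 10],
    [0, 0, 6, 0, 10],
    [0, 0, 9, 0, 10],
    [0, 0, 12, 0, 10],
    [0, 0, 14, 0, 10],
    [0, 0, 16, 0, 10],
    [0, 0, 16, 0, 10],
    [0, 0, 16, 0, 10],
  ],
)

```text
time: 15.02
ee_pos: [0.4275, -0.0206, 0.1791]
orientation: [3.125, 0.315, 0.013]
wrist_force: [5.1, 0.2, 4.9]
finger_gap: 0.265
```

```bash
python3 barpose.py 14;python3 -c "
from h import *
goto(.425,-.021,.178,11.4)"
```

```text
side bar [([310.8, 295.4], 0.71)]
side bar_tip [([349.4, 285.2], 0.76)]
side lid_under 
side 0.55 671 z along x: [[0.3684, -0.0387, 0.0241], [0.3932, -0.0352, 0.0237], [0.4312, -0.0259, 0.0217], [0.489, -0.0104, 0.0121], [0.5352, -0.0003, 0.013], [0.579, 0.0089, 0.014]] max x [0.3553 0.5972]
top bar []
top bar_tip [([470.0, 292.4], 0.61), ([348.7, 214.3], 0.54)]
top lid_under 
top 0.58 153 z along x: [[0.5359, 0.0061, 0.01], [0.5486, 0.0074, 0.0111], [0.5606, 0.0054, 0.0104], [0.5705, 0.0108, 0.0104], [0.5823, 0.0132, 0.0098], [0.5926, 0.0133, 0.0107]] max x [0.5288 0.5978]
t 15.4167 pos [ 0.4275 -0.0206  0.1791] yaw 11.49 F [6.3 1.6 6.2] gap 22.9 
 delta [   0.5    0.5 -120.9] turn 0.003
t 15.4167 pos [ 0.4275 -0.0206  0.1791] yaw 11.49 F [6.3 1.6 6.2] gap 22.9 
 delta [-2.5 -0.1  1.1] turn 0.002
```

Call:
carry_out(
  deltas=[
    [0, 0, 1, 0, 10],
    [0, 0, 2, 0, 10],
    [0, 0, 2, 0, 10],
    [0, 0, 2, 0, 10],
    [0, 0, 1, 0, 30],
    [0, 0, 0, 0, 40],
    [0, 0, 0, 0, 60],
    [0, 0, 0, 0, 70],
  ],
)

```text
time: 16.08
ee_pos: [0.4274, -0.0206, 0.179]
orientation: [3.125, 0.314, 0.013]
wrist_force: [0.1, 1.3, -0.8]
finger_gap: 0.74
```

Call:
carry_out(
  deltas=[
    [0, 0, 0, 0, 80],
    [0, 0, -10, 0, 80],
    [0, 0, -25, 0, 80],
    [0, 0, -45, 0, 80],
    [0, 0, -70, 0, 80],
    [0, 0, -95, 0, 80],
    [0, 0, -115, 0, 80],
    [0, 0, -120, 0, 80],
  ],
)

```text
time: 16.75
ee_pos: [0.4269, -0.0206, 0.303]
orientation: [3.124, 0.314, 0.02]
wrist_force: [0.5, -0.1, 0.8]
finger_gap: 0.936
```

```bash
python3 barpose.py 15; python3 look.py 16
```

```text
side bar [([310.6, 297.7], 0.76)]
side bar_tip [([352.3, 289.4], 0.75)]
side lid_under 
side 0.82 805 z along x: [[0.374, -0.0386, 0.0235], [0.4055, -0.0321, 0.0233], [0.4357, -0.0264, 0.0225], [0.4677, -0.0162, 0.0103], [0.5196, -0.002, 0.0072], [0.5717, 0.0069, 0.0071]] max x [0.359  0.5968]
top bar [([361.4, 257.5], 0.69), ([231.0, 289.5], 0.54)]
top bar_tip [([350.7, 213.8], 0.46)]
top lid_under 
top 0.51 224 z along x: [[0.4928, 0.0003, 0.0059], [0.5246, 0.0031, 0.0043], [0.544, 0.0051, 0.0059], [0.5616, 0.0049, 0.0052], [0.5773, 0.0101, 0.0046], [0.5922, 0.0126, 0.0043]] max x [0.47   0.5994]
t 17.15 pos [ 0.4262 -0.0206  0.2979] yaw 11.49 F [-0.   0.1  0.1] gap 79.8 
 delta [ 0.7  0.6 -2.1] turn 0.003
t 17.15 pos [ 0.4262 -0.0206  0.2979] yaw 11.49 F [-0.   0.1  0.1] gap 79.8 
 delta [  70.5 -136.3   20.8] turn -0.323
top lid top z 0.1284
side lid top z 0.1304
```

View pics/s15.png

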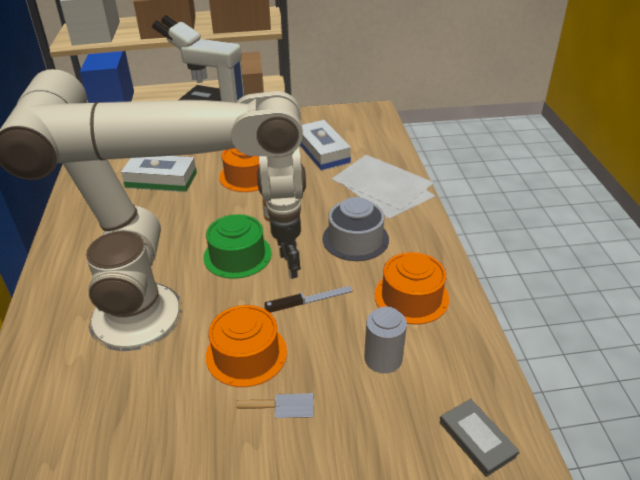

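The bar lies flat at (308,299), clear of the drum at (357,228), and its blade top reads 4–7 mm high. The lid's height reading is about 8 mm above where it started. The pot and spatula haven't moved. The arm hides the bottle in this view, but the arm stayed well away from it. I'm handing the job in.

```bash
python3 -c "
from h import *
print([(r['centre'],r['conf']) for r in nets.find_in('bottle','top')])
print(robot.finish_job())"
```

```text
[([228.2, 286.7], 0.79)]
the job is handed in; nothing more can be done
None
```

The lid is up by about 8 mm and stayed there, and the bar is back flat on the bench; the hand-in reports no verdict. I gripped the pry bar by its handle and slid the blade over the steel drum's rim and under the lid. I then pushed the handle down until the lid rose, pulled the bar straight back, pressed it flat near where it first lay, and let go. The job was handed in at about 17 s of the 58 s.

**Last checks:**
- **Lid:** its measured top rose by 8.3 mm in the top view and 7.8 mm in the side view, and read the same after the bar was withdrawn and set down.
- **Bar:** its blade top reads 4–7 mm above the bench against the 6 mm expected, so it is flat. It lies well clear of the drum, and the gripper is open and raised above it.
- **Bystanders:** the tall pot and spatula look unmoved in the side view. The arm hid the bottle in that view, but the top camera finds it within a few pixels of its first position.

**Disagreements and what was not measured:**
- **Cameras:** the two views differed by 2–3 mm in height throughout.
- **Tip position:** the networks' readings of the bar's tip were off by several millimetres, so I relied on the arm's own position and the blade edge in the side picture.
- **Rim contact:** I could not measure the force between bar and rim directly. I took it from the bar pivoting there and a wrist force of about 9 N.

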